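Put the tailor's pressing tools away in their nests

TASK

Put the wooden clapper, the needle tin and the two round pattern weights away: set each one down flat on the felt inside the wooden nest whose recess has its shape and size. Set them down rather than dropping them, and leave the roll of tape and the spool of thread where they are.

Things in the scene. Friction and masses are not known exactly. Their poses are not given: they have to be found in the camera images.
- clapper: tailor's pressing clapper: pale hardwood bar 120 x 45 x 38 mm (length along its x, width along y, height along z) with a dark groove along both long sides, about 0.2 kg, lying flat. Origin: centre of the underside.
- tin: closed bright metal needle tin, 84 x 34 x 34 mm (length along its x, width along y, height along z), about 0.12 kg, a solid closed box lying flat. Origin: centre of the underside.
- big_weight: the larger round steel pattern weight: dark flat disc of diameter 72 mm, 18 mm thick, with a bright round knob on its top centre (knob diameter 24 mm, from 22 to 48 mm above the underside, on a thinner neck). Total height 48 mm, about 0.55 kg. Lift it by the knob. Origin: centre of the underside, z up.
- small_weight: the smaller round steel pattern weight: dark flat disc of diameter 46 mm, 18 mm thick, with a bright round knob on its top centre (knob diameter 24 mm, from 22 to 48 mm above the underside, on a thinner neck). Total height 48 mm, about 0.25 kg. Lift it by the knob. Origin: centre of the underside, z up.
- clapper_nest: fixed brown wooden nest for the clapper: block 156 x 81 mm, 10 mm high, whose top has a 136 x 61 mm rectangular recess, 6 mm deep, lined with grey felt (recess floor 4 mm above the table; 8 mm of play all round the tool). Origin: centre of the underside, under the recess centre; x along its long side (either end of the clapper may point either way), z up.
- tin_nest: fixed brown wooden nest for the tin: block 120 x 70 mm, 10 mm high, whose top has a 100 x 50 mm rectangular recess, 6 mm deep, lined with grey felt (recess floor 4 mm above the table; 8 mm of play all round the tool). Origin: centre of the underside, under the recess centre; x along its long side (either end of the tin may point either way), z up.
- big_weight_nest: fixed brown wooden nest for the larger weight: block 106 x 106 mm, 10 mm high, whose top has a round, 88 mm diameter recess, 6 mm deep, lined with grey felt (recess floor 4 mm above the table; 8 mm of play all round the tool). Origin: centre of the underside, under the recess centre; x along one side, z up.
- small_weight_nest: fixed brown wooden nest for the smaller weight: block 80 x 80 mm, 10 mm high, whose top has a round, 62 mm diameter recess, 6 mm deep, lined with grey felt (recess floor 4 mm above the table; 8 mm of play all round the tool). Origin: centre of the underside, under the recess centre; x along one side, z up.
- tape: bystander: loose roll of white paper tape lying flat, outer diameter 80 mm, hole 56 mm, height 24 mm. Origin: centre of the underside. Leave it where it is.
- spool: bystander: loose small spool of blue thread standing on end, diameter 42 mm, height 54 mm. Origin: centre of the underside. Leave it where it is.

How it is judged (in metres and radians):
At the end, for the whole second after the job is handed in: Each of the four tools lies on the felt of its own nest: centre within 14 mm of the nest's centre (the walls allow no more), underside less than 6.5 mm above the nest's underside, tilt under 0.08 rad, at rest and released (horizontal distance between clapper and clapper_nest below 0.014 m and z of clapper in the frame of clapper_nest below 0.0065 m and angle between each of clapper, tin, big_weight, small_weight's own z axis and vertical below 0.08 rad and linear speed of each of clapper, tin, big_weight, small_weight below 0.02 m/s and contact force between each of clapper, tin, big_weight, small_weight and the fingers below 0.05 N and horizontal distance between tin and tin_nest below 0.014 m and z of tin in the frame of tin_nest below 0.0065 m and horizontal distance between big_weight and big_weight_nest below 0.014 m and z of big_weight in the frame of big_weight_nest below 0.0065 m and horizontal distance between small_weight and small_weight_nest below 0.014 m and z of small_weight in the frame of small_weight_nest below 0.0065 m); the robot touches nothing.
It fails at once if a tool falls free with its underside more than 50 mm above the table (dropped or thrown) ((height (world z) of clapper above 0.05 m and contact force between clapper and anything else below 0.005 N) or (height (world z) of tin above 0.05 m and contact force between tin and anything else below 0.005 N) or (height (world z) of big_weight above 0.05 m and contact force between big_weight and anything else below 0.005 N) or (height (world z) of small_weight above 0.05 m and contact force between small_weight and anything else below 0.005 N)).
It fails at once if the tape or the spool is pushed more than 25 mm from its place, or tipped over (distance of any of tape, spool from where it was at the start of the episode above 0.025 m or angle between any of tape, spool's own z axis and vertical above 0.5 rad).
It also fails if it takes over 109 s, if anything falls off the work surface, if the arm or the gripper's body presses on something with over 40 N, if the wrist force passes 120 N, or if a joint passes its speed limit or range.

ROBOT

A 6-joint arm with a two-finger parallel gripper is mounted at the origin on the work surface. World frame = base frame: x ahead of the robot, y to its left, z up, the work surface at z = 0. Lengths are in m, angles in degrees, forces in N, time in s.
With the tool pointing down it reaches from about 0.325 to 0.85 m from the base axis. Payload 15.5 kg.
Tool frame: the origin (TCP) lies midway between the tips of the shut fingers; the grasp point (between the pads) lies 19 mm behind it; y points along the fingers, x is the direction in which the jaws open and shut, and the axes are right-handed (so a half turn about y gives the same grasp; the last joint's range is limited). The gripper opens to 91 mm and grips with 3 to 60 N. Pads are 32 mm wide; open, the fingers measure 118 mm over their backs; the gripper's body (76 mm by 178 mm) begins 60 mm behind the grasp point.
Start: joints at [-5.472, 28.281, 77.091, -0, 74.628, -5.472], TCP at [0.625, 0, 0.214] pointing down, gripper open.
Joint ranges: [-166.48, 166.48], [-47.26, 123.95], [12.59, 153.08], [-70.14, 250.14], [6.76, 159.57], [-176.63, 176.63]. Speed limits (degrees/s): [108.29, 108.29, 147.25, 172.46, 172.46, 172.46].

INTERFACE

Orientations are given as a 3x3 rotation matrix whose columns are the frame's x, y, z axes.
In Python, from bench import ctrl gives the robot as it stands. The module is installed in compiled form; this text tells all that it offers. Calls block until the motion is done:
- ctrl.goto(position, orientation): joint-space move of the TCP to a pose.
- ctrl.move_l(position, vel=0.15, ori=None, contact_N=None): straight line of the TCP; ori=None keeps the orientation; vel is the mean speed in m/s. With contact_N (N) it stops when the force on the tool has changed by that much, and returns True; else False.
- ctrl.movej(angles): joint-space move.
- ctrl.command_gripper(opening): opening from 0.0 (shut) to 1.0 (fully open); the grip force is fixed at half the most; returns when the fingers have stopped.
- ctrl.sleep(seconds).
- ctrl.ik(position, orientation): joint angles nearest the present ones, or None.
- ctrl.read_camera(name): name is "scene" or "side" or "wrist"; returns the picture (384x512x3 uint8, blue, green, red); there is no depth.
- ctrl.camera_params(name): a dict with "fx", "fy", "cx", "cy" (pixels), "pose" (4x4, takes a point from camera to world coordinates); the wrist camera has in their place "T_tool_cam" (4x4, takes a point from camera to tool coordinates, whose origin is the TCP and whose axes are the tool frame's). Camera axes: x right, y up, looking along -z (the intrinsics and any distortion apply to the point x, -y, -z); pixel columns grow to the right and rows downward; lengths in m; the calibration is good to about 2 mm. A picture is of the moment at which its call begins: read the wrist's pose just before it. camera_params takes no time and is no camera call.
A pose or a line that the arm cannot do raises ctrl.MotionError and nothing moves.
- ctrl.sign_off(): hands the job in, once; it reports no verdict.
Readings, each from a call of its own:
- ctrl.current_t(): time.
- ctrl.current_q(): joint angles.
- ctrl.current_dq(): joint speeds.
- ctrl.current_effort(): joint torques, N m.
- ctrl.current_tool_pos(): TCP position.
- ctrl.current_eef_rot(): TCP orientation.
- ctrl.current_contact_force(): force on the tool from outside, world axes, zero at the start.
- ctrl.current_wrist_torque(): the same for the moment, N m.
- ctrl.current_grip_width(): opening from 0.0 (shut) to 1.0 (fully open).
Only numpy, scipy, OpenCV 4.12 (cv2) and the standard library are available. Lean on these libraries where they do the work, as an engineer would, in place of code of your own. Each camera call takes 0.05 s, during which the arm holds its last target. There are 200 camera calls.

## Working session

There is one attempt and no reset: what is moved stays moved. The work goes in short steps, each a Python script; the robot and the scene stay as the last script left them, time stands still between calls to the robot, and variables do not carry over. Pictures are saved under pics/ and viewed, about 12 in all and at most 16, crops included, and the job is handed in when it is done.

```bash
mkdir -p pics && python3 - <<'E'
from bench import ctrl
import cv2,numpy as np
for n in("scene","side","wrist"):
    p=ctrl.camera_params(n);print(n,{k:np.round(v,3).tolist() for k,v in p.items()})
    cv2.imwrite(f"pics/{n}0.png",ctrl.read_camera(n))
print(ctrl.current_tool_pos(),ctrl.current_eef_rot(),ctrl.current_t())
E
```

```text
scene {'fx': 378.274, 'fy': 378.274, 'cx': 258.942, 'cy': 196.519, 'pose': [[-0.082, -0.656, 0.751, 1.396], [0.996, -0.071, 0.047, 0.044], [0.022, 0.752, 0.659, 0.801], [0.0, 0.0, 0.0, 1.0]]}
side {'fx': 360.099, 'fy': 360.099, 'cx': 254.259, 'cy': 194.097, 'pose': [[0.933, 0.264, -0.245, 0.312], [-0.36, 0.687, -0.631, -0.605], [0.002, 0.677, 0.736, 0.739], [0.0, 0.0, 0.0, 1.0]]}
wrist {'fx': 299.563, 'fy': 299.563, 'cx': 263.568, 'cy': 194.317, 'T_tool_cam': [[1.0, -0.0, -0.001, 0.0], [-0.001, 0.296, -0.955, -0.17], [0.001, 0.955, 0.296, 0.086], [0.0, 0.0, 0.0, 1.0]]}
[6.24738770e-01 2.07597969e-05 2.13485282e-01] [[ 9.99999613e-01 -8.79303553e-04 -1.23987050e-05]
 [ 1.24513659e-05  5.98838766e-05  9.99999998e-01]
 [-8.79302808e-04 -9.99999612e-01  5.98948020e-05]] 0.15
```

View pics/scene0.png

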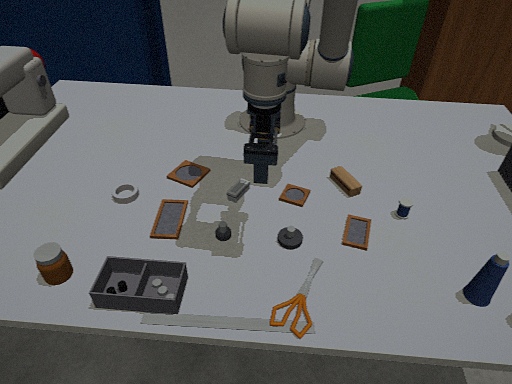

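View pics/side0.png

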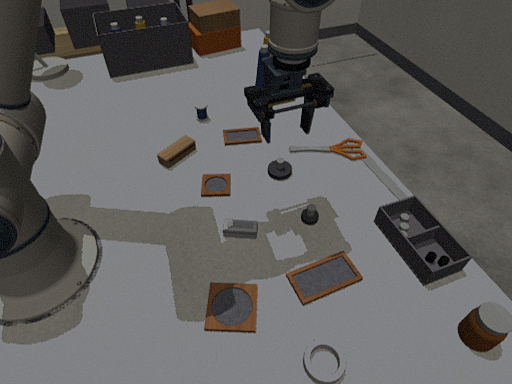

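Scene: big nest (189,173), clapper nest (170,218), small nest (295,195), tin nest (357,232); clapper (345,180), tin (238,190), small weight (223,233), big weight (290,237); tape (125,193), spool (404,208). The side view agrees with this layout.

```bash
cat > h.py <<'E'
from bench import ctrl
import cv2,numpy as np
def R(a): # tool y down, tool x at yaw a (deg) in world
    c,s=np.cos(np.radians(a)),np.sin(np.radians(a))
    x=np.array([c,s,0]);y=np.array([0,0,-1.]);return np.stack([x,y,np.cross(x,y)],1)
def cam(name):
    p=ctrl.camera_params(name)
    if name=="wrist":
        T=np.eye(4);T[:3,:3]=ctrl.current_eef_rot();T[:3,3]=ctrl.current_tool_pos();p["pose"]=T@p["T_tool_cam"]
    return p
def ray(p,uv,z):
    P=np.asarray(p["pose"]);d=P[:3,:3]@np.array([(uv[0]-p["cx"])/p["fx"],-(uv[1]-p["cy"])/p["fy"],-1])
    o=P[:3,3];return (o+d*(z-o[2])/d[2])[:2]
def rectify(img,p,z,x0,x1,y0,y1,s):
    """top view at plane z: s px per m; column=y decreasing to the right, row=x decreasing downward"""
    P=np.asarray(p["pose"]);X,Y=np.meshgrid(x1-np.arange(int((x1-x0)*s))/s,y1-np.arange(int((y1-y0)*s))/s,indexing="ij")
    q=(np.stack([X,Y,np.full_like(X,z)],-1)-P[:3,3])@P[:3,:3]
    return cv2.remap(img,(p["cx"]-p["fx"]*q[...,0]/q[...,2]).astype("f4"),(p["cy"]+p["fy"]*q[...,1]/q[...,2]).astype("f4"),cv2.INTER_LINEAR)
E
python3 - <<'E'
from h import *
p=cam("scene")
for n,uv,z in [("bignest",(189,173),.01),("clapnest",(170,218),.01),("smallnest",(295,195),.01),("tinnest",(357,232),.01),("clapper",(345,179),.038),("tin",(238,188),.034),("small",(223,235),.018),("big",(290,239),.018),("tape",(125,193),.024),("spool",(404,203),.054)]:
    print(n,ray(p,uv,z).round(3))
E
```

```text
bignest [ 0.4   -0.258]
clapnest [ 0.62  -0.266]
smallnest [0.476 0.101]
tinnest [0.62  0.282]
clapper [0.411 0.261]
tin [ 0.489 -0.08 ]
small [ 0.679 -0.099]
big [0.674 0.089]
tape [ 0.54  -0.427]
spool [0.528 0.422]
```

View pics/wrist0.png

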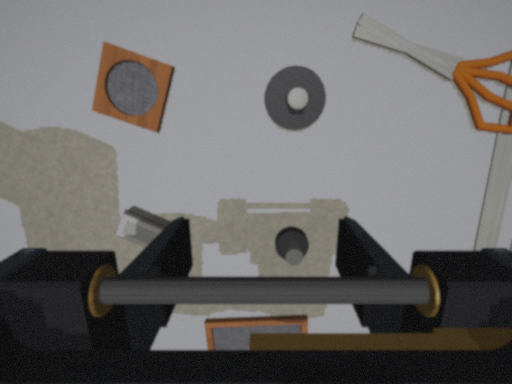

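The wrist view shows world +x to the right and +y up. Tin nest or small nest is at (132,87), the big weight at (295,97), and the tin (145,225) and small weight (290,243) are partly hidden. I'll take a few higher wrist views next and rectify them.

```bash
python3 - <<'E'
from h import *
import pickle
D=[]
for i,(x,y,z) in enumerate([(.53,.03,.3),(.55,-.22,.3),(.53,-.43,.26)]):
    try: ctrl.goto([x,y,z],R(0))
    except ctrl.MotionError as e: print(i,e);continue
    p=cam("wrist");im=ctrl.read_camera("wrist");D.append((im,p))
    cv2.imwrite(f"pics/w{i}.png",im)
    cv2.imwrite(f"pics/r{i}.png",rectify(im,p,.01,.3,.8,y+.08,y+.48,1400))
pickle.dump(D,open("d.pkl","wb"));print(ctrl.current_t())
E
```

```text
2.7417
```

View pics/r0.png

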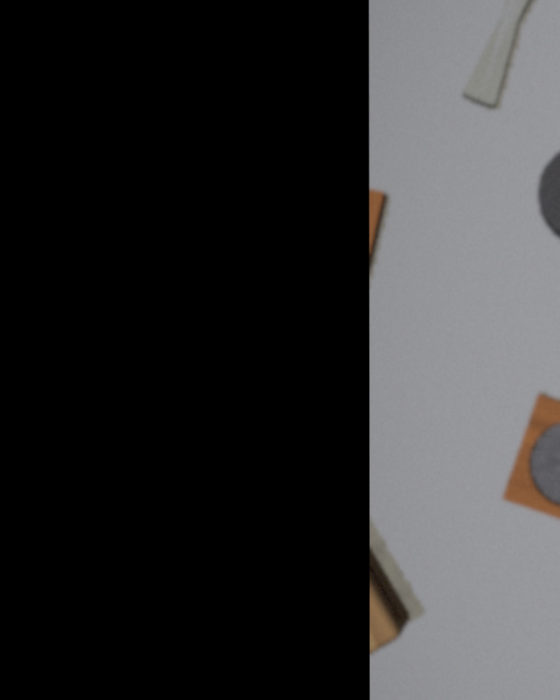

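View pics/r1.png

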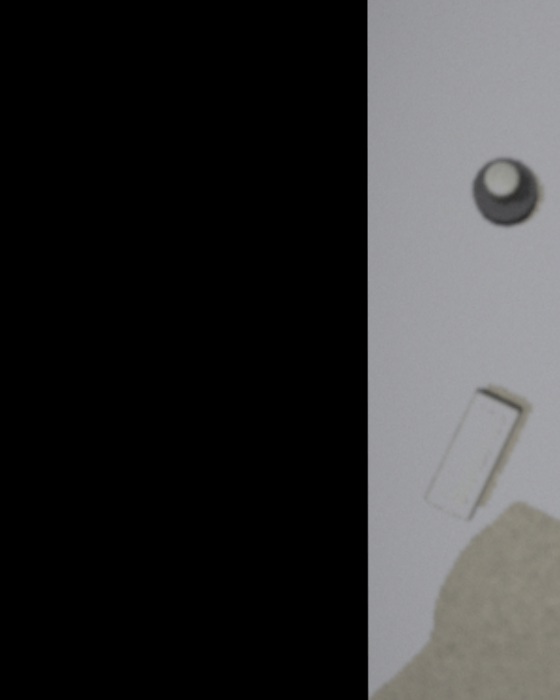

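View pics/r2.png

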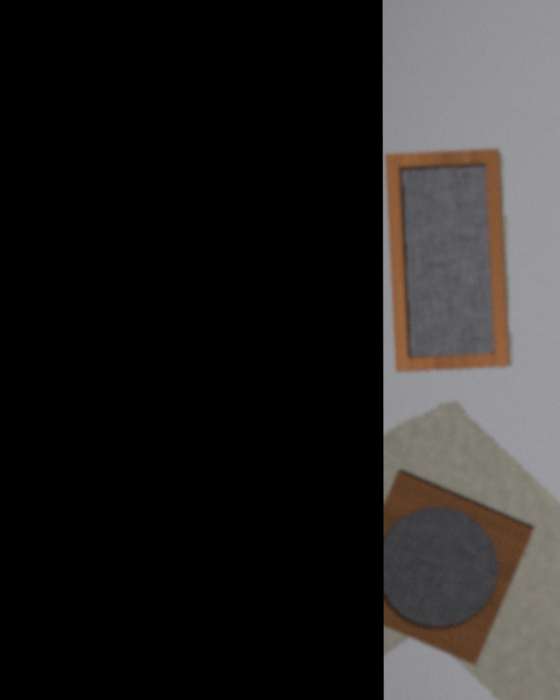

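Rectified window was too far forward: useful strip is about y+0.0..y+0.22. I'll take one more view at larger y, re-crop them all, and auto-segment the orange nests.

```bash
python3 - <<'E'
from h import *
import pickle
D=pickle.load(open("d.pkl","rb"))
ctrl.goto([.52,.15,.28],R(0))
p=cam("wrist");D.append((ctrl.read_camera("wrist"),p))
ctrl.goto([.55,-.03,.3],R(0));p=cam("wrist");D.append((ctrl.read_camera("wrist"),p))
pickle.dump(D,open("d.pkl","wb"));s=1000
print(ctrl.current_t())
for i,(im,p) in enumerate(D):
    y0=[.03,-.22,-.43,.15,-.03][i]
    r=rectify(im,p,.01,.3,.8,y0-.02,y0+.24,s)
    h=cv2.cvtColor(r,cv2.COLOR_BGR2HSV)
    m=cv2.inRange(h,(3,120,60),(18,255,255))
    for c in cv2.findContours(m,cv2.RETR_EXTERNAL,cv2.CHAIN_APPROX_NONE)[0]:
        if cv2.contourArea(c)<2000: continue
        (u,v),(w,hh),a=cv2.minAreaRect(c)
        B=cv2.boxPoints(((u,v),(w,hh),a)); e=B[1]-B[0] if np.hypot(*(B[1]-B[0]))>np.hypot(*(B[2]-B[1])) else B[2]-B[1]
        print(i,"nest x %.4f y %.4f size %.0f x %.0f yaw %.1f"%(.8-v/s,y0+.24-u/s,w,hh,np.degrees(np.arctan2(-e[0],-e[1]))))
sm=[]
for i,z,xa,xb,ya,yb in [(3,.038,.31,.51,.16,.36),(1,.034,.39,.59,-.18,.02),(4,.018,.575,.775,-.01,.19),(1,.018,.58,.78,-.2,.0)]:
    im,p=D[i];r=rectify(im,p,z,xa,xb,ya,yb,1500)
    cv2.putText(r,f"{i}",(3,20),0,.6,(0,0,255));sm.append(r)
cv2.imwrite("pics/m.png",np.vstack([np.hstack(sm[:2]),np.hstack(sm[2:])]))
E
```

```text
5.6833
0 nest x 0.4688 y 0.1010 size 76 x 77 yaw -19.0
2 nest x 0.3954 y -0.2616 size 104 x 104 yaw -23.4
2 nest x 0.6145 y -0.2694 size 153 x 79 yaw -177.2
3 nest x 0.6122 y 0.2834 size 68 x 117 yaw -13.0
4 nest x 0.4691 y 0.1007 size 77 x 78 yaw -19.0Traceback (most recent call last):
  File "<stdin>", line 23, in <module>
    return _nx.concatenate(arrs, 1, dtype=dtype, casting=casting)
           ~~~~~~~~~~~~~~~^^^^^^^^^^^^^^^^^^^^^^^^^^^^^^^^^^^^^^^
ValueError: all the input array dimensions except for the concatenation axis must match exactly, but along dimension 0, the array at index 0 has size 300 and the array at index 1 has size 299
```

```bash
python3 - <<'E'
from h import *
import pickle
D=pickle.load(open("d.pkl","rb"));sm=[]
for i,z,xa,xb,ya,yb in [(3,.038,.31,.51,.16,.36),(1,.034,.39,.59,-.18,.02),(4,.018,.575,.775,-.01,.19),(1,.018,.58,.78,-.2,.0)]:
    im,p=D[i];sm.append(rectify(im,p,z,xa,xb+1e-6,ya,yb+1e-6,1500)[:299,:299])
cv2.imwrite("pics/m.png",cv2.resize(np.vstack([np.hstack(sm[:2]),np.hstack(sm[2:])]),(598,598)))
E
```

```text
(no output)
```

View pics/m.png

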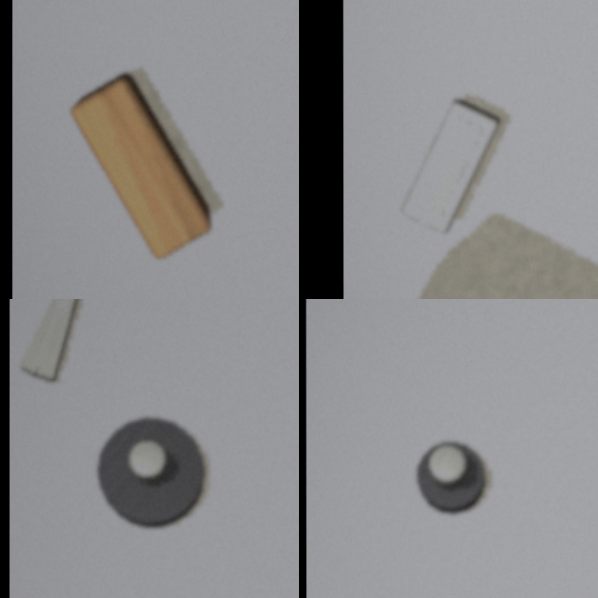

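Panel readings at 1500 px/m:
- Clapper top centre (140,168): (0.398, 0.267), yaw 31.4°.
- Tin centre (451,166): (0.479, -0.081), yaw -25.3°.
- Big disc centre (152,472): (0.660, 0.089).
- Small disc centre (452,477): (0.661, -0.102).

Nests come from segmentation. I'll start with the clapper.

```bash
cat >> h.py <<'E'
UP=.10
def best(pos,yaws):
    c=[(np.abs(np.subtract(q,ctrl.current_q())).max(),y) for y in yaws if (q:=ctrl.ik(pos,R(y))) is not None]
    return min(c)[1]
def pick(xy,yaws,zg,op,w):
    """zg: TCP height above underside; op: approach opening m; w: held width m"""
    ctrl.command_gripper(op/.091)
    y=best([*xy,zg+UP],yaws);ctrl.goto([*xy,zg+UP],R(y))
    ctrl.move_l([*xy,zg+.03],.2)
    if ctrl.move_l([*xy,zg],.06,contact_N=6): print("contact in descent",ctrl.current_tool_pos())
    ctrl.command_gripper(0);g=ctrl.current_grip_width()*.091
    print("grip %.4f expected %.4f yaw %.0f"%(g,w,y))
    assert abs(g-w)<.006
    ctrl.move_l([*xy,zg+.02],.06);ctrl.move_l([*xy,zg+UP],.2)
    print("lifted grip %.4f"%(ctrl.current_grip_width()*.091),ctrl.current_contact_force().round(2));return y
def place(xy,yaw,zg,op,vel=.25):
    ctrl.move_l([*xy,zg+UP],vel,ori=R(yaw))
    ctrl.sleep(.2);ctrl.move_l([*xy,zg+.018],.15);ctrl.sleep(.2)
    t=ctrl.move_l([*xy,zg+.002],.02,contact_N=4)
    z=ctrl.current_tool_pos()[2]-zg;print("touch",t,"underside z %.4f"%z,"t",ctrl.current_t())
    assert z<.0085,"on rim?"
    ctrl.command_gripper(op/.091);ctrl.sleep(.2)
    ctrl.move_l([*xy,zg+.03],.06);ctrl.move_l([*xy,zg+UP],.2)
E
python3 - <<'E'
from h import *
y=pick((.398,.267),(121.4,-58.6),.012,.070,.045)
d=2.8-31.4
place((.6145,-.2694),y+d,.012,.058)
ctrl.goto([.60,-.42,.26],R(0))
cv2.imwrite("pics/c1.png",ctrl.read_camera("wrist"))
E
```

```text
grip 0.0449 expected 0.0450 yaw 121
lifted grip 0.0443 [-0.38 -0.54 -3.7 ]
touch True underside z 0.0041 t 14.55
```

View pics/c1.png

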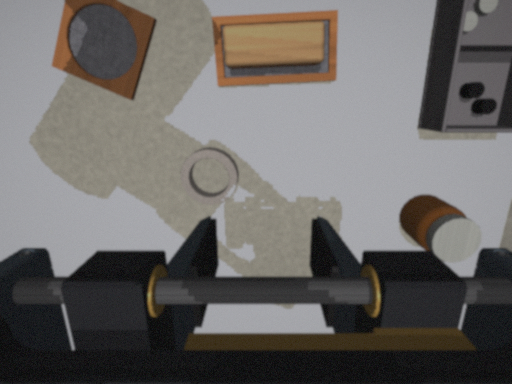

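The clapper lies in its nest, flat in the recess at (272,43). Tin and the weights next.

```bash
python3 - <<'E'
from h import *
y=pick((.4793,-.0813),(64.7,-115.3),.012,.060,.034)
place((.6122,.2834),y-13+25.3,.012,.048)
y=pick((.661,-.1017),(0,90,-90,45,-45),.0235,.050,.024)
place((.4690,.1009),y,.0235,.045)
y=pick((.6597,.0887),(0,90,-90,45,-45),.0235,.050,.024)
place((.3954,-.2616),y,.0235,.045)
print(ctrl.current_t())
ims=[]
for x,yy,z,xa,xb,ya,yb in [(.55,.15,.28,.54,.69,.21,.36),(.55,0,.3,.4,.55,.02,.17),(.53,-.40,.26,.32,.47,-.33,-.18),(.53,-.40,.26,.54,.69,-.34,-.19)]:
    ctrl.goto([x,yy,z],R(0));p=cam("wrist");im=ctrl.read_camera("wrist")
    r=rectify(im,p,.01,xa,xb+1e-6,ya,yb+1e-6,1900);ims.append(r[:284,:284])
cv2.imwrite("pics/f.png",np.vstack([np.hstack(ims[:2]),np.hstack(ims[2:])]))
cv2.imwrite("pics/fs.png",ctrl.read_camera("scene"))
E
```

```text
grip 0.0341 expected 0.0340 yaw 65
lifted grip 0.0335 [-0.46 -1.04 -1.4 ]
touch True underside z 0.0041 t 25.5083
grip 0.0234 expected 0.0240 yaw 45
lifted grip 0.0234 [ 0.11  0.33 -3.14]
touch True underside z 0.0039 t 34.6667
grip 0.0233 expected 0.0240 yaw 45
lifted grip 0.0233 [-0.1   0.11 -8.17]
touch True underside z 0.0042 t 43.95
45.7667
```

View pics/f.png

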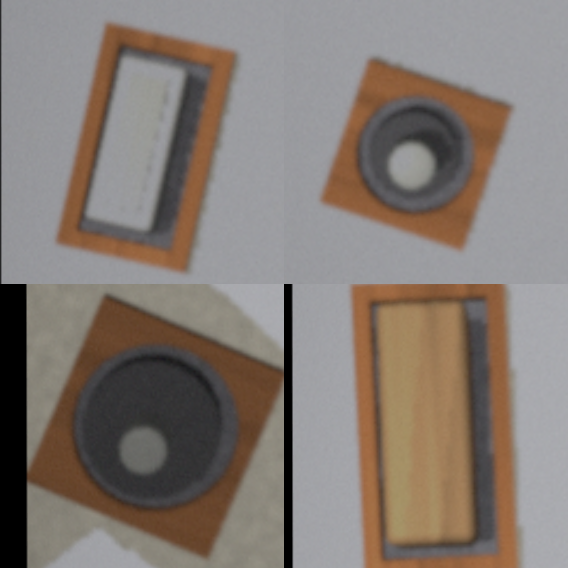

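View pics/fs.png

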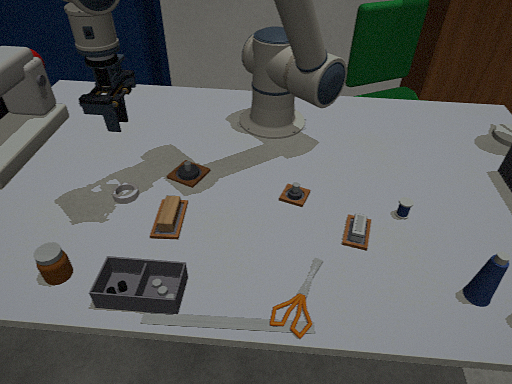

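All four tools sit in their recesses: tin (140,143), small weight (412,155), big weight (155,427) and clapper (425,423) in the mosaic. In the scene view the tape (125,193) and spool (404,208) have not moved. I'll hand in now, with the arm clear.

```bash
python3 -c "
from h import *
ctrl.sleep(.3);print(ctrl.sign_off(),ctrl.current_t())"
```

```text
the job is handed in; nothing more can be done
the job is handed in; nothing more can be done
```

The clapper, needle tin, small weight and big weight are each in their own nest, and the job is handed in. The clock read about 46 s after the last placing, against the 109 s limit.

- **Set-down:** each tool was lowered until it touched, with its underside at 3.9–4.2 mm, which matches the 4 mm felt height. Only then did I open the gripper.
- **Final pictures:** all four tools lie flat inside their recesses. The tape and spool are at the same pixels as at the start, and the arm is clear of everything.
- **Disagreement:** my first rough scene-camera positions were about 5–18 mm higher in x than the closer wrist-camera ones. I used the wrist values. No check failed on any grasp or placing.

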